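Start the fume extractor and open the safety-capped solvent bottle

ROBOT

A 6-joint arm with a two-finger parallel gripper is mounted at the origin on a cart in front of the work surface, level with it; the furniture and walls round the work are solid. World frame = base frame: x ahead of the robot, y to its left, z up, the work surface at z = 0. Lengths are in m, angles in degrees, forces in N, time in s.
With the tool pointing down it reaches from about 0.375 to 0.9 m from the base axis. Payload 3.1 kg.
Tool frame: the origin (TCP) lies on the centre line of the jaws, within the pads' length; the fingertips stand 8 mm ahead of it and the grasp point (between the pads) lies 11 mm behind it (bot.tip_extent is the distance from the TCP to the fingertips, in m); z points along the fingers, y is the line along which they close (so a half turn about z gives the same grasp; the last joint's range is limited). The gripper opens to 87 mm and grips with 3 to 60 N. Pads are 19 mm wide; open, the fingers measure 117 mm over their backs; the gripper's body (75 mm by 190 mm) begins 51 mm behind the grasp point.
Start: joints at [-86.03, 30.224, 82.088, -0, 67.689, -10.227], TCP at [0.153, -0.606, 0.205] pointing down, gripper open.
Joint ranges: [-176.69, 176.69], [-43.24, 126.21], [12.49, 139.97], [-82, 262], [0, 151.66], [-163.58, 163.58]. Speed limits (degrees/s): [159.86, 159.86, 180, 180, 180, 180].

INTERFACE

Orientations are given as a 3x3 rotation matrix whose columns are the frame's x, y, z axes.
In Python, from rig import bot, vision, workorder gives the robot as it stands.
- The arm moves only by the shell command python3 -m handwheel 'ROWS'. ROWS is JSON, a list of rows, each an object with "delta_rot": the turn, a rotation vector about the tool's x, y, z in rad, a list of three; "xyz": the shift along the tool's x, y, z in mm, a list of three; "hand": the closure, from -1 (fully open) to 1 (shut). A call has exactly 5 rows; each row is the pose to reach, as a shift and turn from the pose commanded when the call began, along the tool's axes at that moment; what a row does not reach only later rows make up. A row lasts 1/8 s, in which the tool goes at most 62.5 mm and 10.7 degrees, less where a joint would pass 70% of its speed; a pose out of reach is approached as far as the arm can. A call with a gripper value outside its range is refused whole. The fingers move at their own pace and stop on an object; the grip force is fixed at half the most. Time passes only in rows, so rows that repeat a pose let the fingers close, or fill a call up. It gives the time, the measured TCP pose, the force, the opening and the grip force at its end, in the units of the state.
- bot.read_state(): the state, without advancing time (a new reading comes with each control period).
- vision.capture(name): name is "side" or "top"; returns the picture (420x560x3 uint8, red, green, blue); there is no depth.
- vision.camera_model(name): a dict with "camera_matrix" (3x3 intrinsics, pixels), "camera_from_world" (4x4, takes a point from world to camera coordinates). Camera axes: x right, y up, looking along -z (the intrinsics and any distortion apply to the point x, -y, -z); pixel columns grow to the right and rows downward; lengths in m; the calibration is good to about 2 mm. A picture is of the moment at which its call begins. camera_model takes no time and is no camera call.
- workorder.hand_in(): hands the job in; it is judged then, once.
The state is a dict: "time_s": time; "joint_positions": joint angles; "qvel": joint speeds; "tau": joint torques, N m; "position": TCP position; "tcp_rot": TCP orientation; "force": force on the tool from outside, world axes, zero at the start; "moment": the same for the moment, N m; "opening": opening from 0.0 (shut) to 1.0 (fully open); "grasp_force": force on a finger pad.
Only numpy, scipy, OpenCV 4.12 (cv2) and the standard library are available. Lean on these libraries where they do the work, as an engineer would, in place of code of your own. Each camera call takes 0.05 s, during which the arm holds its last target. There are 200 camera calls.

TASK

Before opening the track-cleaning solvent, start the fume extractor: press its button fully down and let it come up again. Then take the bottle's safety cap, push it fully down, and, keeping it pushed down, twist it a quarter turn anticlockwise (seen from above), then lift it off. Finish while still holding the cap in the gripper, level and still, about 6 cm clear above the open bottle; do not put it down or let go, and leave the other things on the table where they are.

Things in the scene. Friction and masses are not known exactly. Their poses are not given: they have to be found in the camera images.
- bottle: White square plastic solvent bottle (64 x 64 mm body) clamped upright in a 104 x 104 mm wooden stand that is fixed to the table; neither can move or turn. Origin: centre of the stand's underside, on the table; z up, on the bottle's axis. Its square shoulder ends about 76 mm up and the round shoulder 88 mm up; above that only the neck (hidden in the cap).
- cap: Black ribbed round safety cap on the bottle's neck, 50 mm diameter, 34 mm high, 28 to 49 g. Origin: centre of its lower rim, 98 mm above the table when seated; z up along its axis. Grip it round the side, in any direction. Pushed down, it turns anticlockwise from above and comes free of the neck between 60 and 115 degrees of turn (aim at 90); clockwise is blocked. Until freed it cannot be lifted.
- cap_top (a point): Centre of the cap's flat top face, 34 mm above the cap's origin (132 mm above the table when seated, 1 mm more at the raised centre). Seated, the cap has about 2 mm of sideways and 5 to 10 degrees of turning play.
- neck_top (a point): Centre of the top of the bottle's neck (the sprung liner that the cap sits on, unpressed), on the bottle's axis, 128 mm above the table; does not move.
- liner (a joint): How far the cap has pushed the sprung liner in the bottle's neck down: 0 at rest, 0.008 m at the stop. It takes 7 N to start and 12 N at the stop; a tooth stops the cap from turning until it is about 5.5 mm down.
- extractor: Grey bench fume extractor, 112 x 126 mm and 95 mm high, with a round grille on its front face (-x of its frame), fixed to the table. Origin: centre of its underside. It and the bottle may change sides.
- start_button (a joint): The extractor's spring push button, 28 mm diameter, on top of it: 0 up, 0.006 m fully down. Fully down takes 5 N straight down; it springs back.
- start_button_top (a point): Centre of the button's top face, which moves with it; about 117 mm above the table when up.
- pot_black_lid: Bystander: paint pot with a black lid, loose on the table; leave alone. Origin under its centre.
- pot_white_lid: Bystander: paint pot with a white lid, loose on the table; leave alone. Origin under its centre.
- gondola: Bystander: brown open model wagon, loose on the table; leave alone. Origin under its centre.
- boxcar: Bystander: green model boxcar, loose on the table; leave alone. Origin under its centre.
- pliers2: Bystander: pliers, loose on the table; leave alone. Origin under its centre.
- driver: Bystander: screwdriver, loose on the table; leave alone. Origin under its centre.
- tree: Bystander: model tree, loose on the table; leave alone. Origin under its centre.
Mind the look-alikes: they are no part of the job. What is shaped like the cap but green or red is not meant.

How it is judged:
By the outcome, as a careful person would: the job done as asked, in the order asked, and still so for the second after the job is handed in, while the arm keeps its last pose, push and grip.
It also fails if it takes over 54 s, if anything falls off the work surface, if the arm or the gripper's body presses on something with over 40 N, if the wrist force passes 120 N, or if a joint passes its speed limit or range.

## Working session

There is one attempt and no reset: what is moved stays moved. The work goes in short steps, Python scripts to look and compute and a shell command to move; the robot and the scene stay as the last step left them, time stands still between calls to the robot, and variables do not carry over. Pictures are saved under pics/ and viewed, at most 10 in all, crops included, and the job is handed in when it is done.

```bash
mkdir -p pics; python3 - <<'E'
from rig import bot,vision
import cv2,numpy as np
for n in("top","side"):
    im=vision.capture(n); cv2.imwrite(f"pics/{n}0.png",im[:,:,::-1])
    m=vision.camera_model(n); print(n,{k:np.round(v,4).tolist() if not isinstance(v,str) else v for k,v in m.items()})
s=bot.read_state(); print(s['time_s'],s['position'],np.round(s['tcp_rot'],3).tolist(),s['opening'],bot.tip_extent)
E
```

```text
top {'camera_matrix': [[521.1163, 0.0, 287.9396], [0.0, 521.1163, 208.6879], [0.0, 0.0, 1.0]], 'camera_from_world': [[-0.5522, -0.8337, -0.007, 0.3645], [0.8109, -0.5391, 0.2275, -0.4906], [-0.1935, 0.12, 0.9737, -1.3789], [0.0, 0.0, 0.0, 1.0]]}
side {'camera_matrix': [[502.6682, 0.0, 279.3295], [0.0, 502.6682, 209.6657], [0.0, 0.0, 1.0]], 'camera_from_world': [[-0.9117, -0.4108, -0.0032, 0.5995], [0.1875, -0.4231, 0.8865, -0.1845], [-0.3656, 0.8076, 0.4628, -1.1185], [0.0, 0.0, 0.0, 1.0]]}
0.1 [ 0.15326386 -0.60519578  0.20366135] [[0.969, 0.245, -0.0], [0.245, -0.969, 0.002], [0.0, -0.002, -1.0]] 1.0019951288840983 0.008
```

View pics/top0.png

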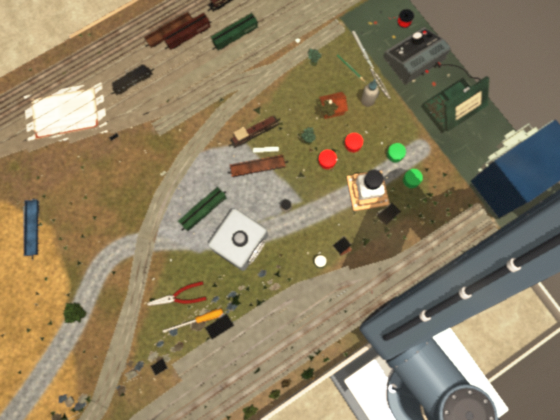

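View pics/side0.png

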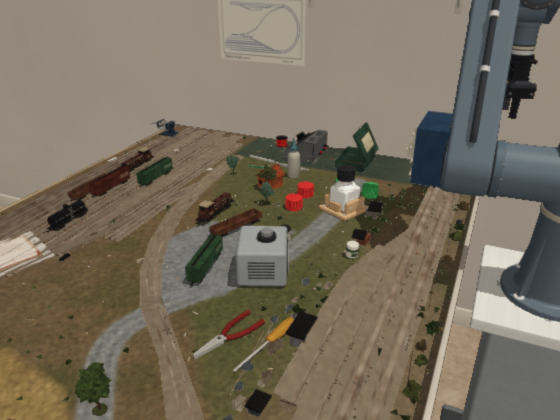

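Top view: the black cap sits on the white bottle in the wooden stand at (373,180). In the side view it is at (346,173). The cap-shaped look-alikes are red at (328,158) and (354,141), and green at (397,152) and (414,177). Only the black one on the bottle fits the description. The extractor is the grey box, with its button at top (240,239) and side (267,236). I'll confirm with one enlarged crop.

```bash
cat > h.py <<'E'
import numpy as np
from rig import vision
M={n:vision.camera_model(n) for n in("top","side")}
def P(n):
    T=np.array(M[n]["camera_from_world"]);K=np.array(M[n]["camera_matrix"])
    return K@np.diag([1,-1,-1])@T[:3]
def ray(n,uv,z):   # intersection with plane z
    p=P(n);A=p[:,[0,1]];b=p[:,2]*z+p[:,3]
    H=np.c_[A,b];w=np.linalg.solve(H,[*uv,1]);return w[:2]/w[2]
def proj(n,X):
    q=P(n)@[*X,1];return q[:2]/q[2]
E
python3 - <<'E'
import cv2,numpy as np
from h import *
t=cv2.imread("pics/top0.png");s=cv2.imread("pics/side0.png")
f=lambda im,u,v:cv2.resize(im[v-32:v+32,u-32:u+32],(384,384),interpolation=cv2.INTER_CUBIC)
cv2.imwrite("pics/crop.png",cv2.resize(np.vstack([np.hstack([f(t,373,185),f(s,346,180)]),np.hstack([f(t,240,239),f(s,267,240)])]),(600,600)))
for n,c,b in(("top",(373,180),(240,239)),("side",(346,168),(267,231))):
    print(n,ray(n,c,.132),ray(n,b,.117))
print(M["top"].keys())
E
```

```text
top [ 0.53606346 -0.18858016] [0.60010221 0.18857995]
side [ 0.54021349 -0.19707668] [0.60221928 0.18948396]
dict_keys(['camera_matrix', 'camera_from_world'])
```

View pics/crop.png

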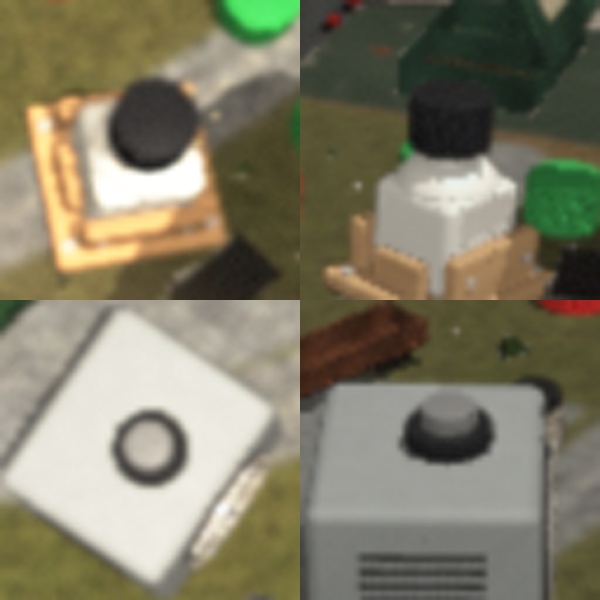

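The crop confirms it. Upper row: black ribbed cap on the white bottle in the wooden stand, top-face centre about (373.7,179.0) in top and (346.2,169.3) in side. Lower row: grey button on the grey extractor, at (239.8,238.1) in top and (266.8,230.6) in side.

```bash
python3 - <<'E'
from h import *
from rig import bot
C=[];
for n,c,b in(("top",(373.7,179.0),(239.8,238.1)),("side",(346.2,169.3),(266.8,230.6))):
    print(n,ray(n,c,.132),ray(n,b,.117))
# both-camera least squares with z free and fixed
from scipy.optimize import least_squares
for z,pt,ps in((.132,(373.7,179.0),(346.2,169.3)),(.117,(239.8,238.1),(266.8,230.6))):
    r=least_squares(lambda x:np.r_[proj("top",[*x,z])-pt,proj("side",[*x,z])-ps],[.55,0]);print(r.x,r.fun)
    s=bot.read_state();d=np.array([*r.x,z])-s['position'];print('tool mm',1000*np.array(s['tcp_rot']).T@d)
# where do fingers direction at cap: stand orientation
for c in((32,105),(165,90),(228,240),(62,270)): print(ray("top",(341+c[0]/4.69,153+c[1]/4.69),.02))
E
```

```text
top [ 0.53727553 -0.19172204] [0.60240096 0.18774299]
side [ 0.53686925 -0.1883458 ] [0.60340741 0.18804017]
[ 0.53740723 -0.19124686] [-0.17543974  0.05583352  0.12976895 -0.40135271]
tool mm [ 473.93112697 -306.92735391   72.38832928]
[0.60296356 0.18795815] [-0.18496938 -0.1322564   0.19342668  0.02330792]
tool mm [ 630.50267147 -658.43439211   88.11192279]
[ 0.60449906 -0.16973707]
[ 0.56721745 -0.2430643 ]
[ 0.46929785 -0.21943128]
[ 0.50956064 -0.12526904]
```

```bash
python3 -m handwheel '[{"xyz":[42,-44,0],"delta_rot":[0,0,0],"hand":1},{"xyz":[84,-88,0],"delta_rot":[0,0,0],"hand":1},{"xyz":[126,-132,0],"delta_rot":[0,0,0],"hand":1},{"xyz":[168,-176,0],"delta_rot":[0,0,0],"hand":1},{"xyz":[210,-220,0],"delta_rot":[0,0,0],"hand":1}]'
python3 -m handwheel '[{"xyz":[42,-44,0],"delta_rot":[0,0,0],"hand":1},{"xyz":[84,-88,0],"delta_rot":[0,0,0],"hand":1},{"xyz":[126,-132,0],"delta_rot":[0,0,0],"hand":1},{"xyz":[168,-176,0],"delta_rot":[0,0,0],"hand":1},{"xyz":[210,-220,0],"delta_rot":[0,0,0],"hand":1}]'
python3 -m handwheel '[{"xyz":[42,-44,0],"delta_rot":[0,0,0],"hand":1},{"xyz":[84,-88,0],"delta_rot":[0,0,0],"hand":1},{"xyz":[126,-132,0],"delta_rot":[0,0,0],"hand":1},{"xyz":[168,-176,0],"delta_rot":[0,0,0],"hand":1},{"xyz":[210,-218,0],"delta_rot":[0,0,0],"hand":1}]'
cat >> h.py <<'E'
from rig import bot
def to(X):
    s=bot.read_state();R=np.array(s['tcp_rot']);print(s['time_s'],np.round(s['position'],4),'q',np.round(s['joint_positions'],1),'f',np.round(s['force'],1),'op',round(s['opening'],3),'to mm',np.round(1000*R.T@(np.array(X)-s['position']),1),'R',np.round(R,3).tolist())
E
python3 -c "
from h import *
to([.603,.188,.125])"
```

```text
time_s: 0.72
position: [0.3035, -0.3392, 0.2044]
tcp_rot: [[0.97, 0.245, 0.0], [0.245, -0.97, 0.0], [0.0, -0.0, -1.0]]
force: [0.3, -0.7, 0.5]
opening: 0.518
grasp_force: 0.0
time_s: 1.35
position: [0.4532, -0.0745, 0.2045]
tcp_rot: [[0.969, 0.245, 0.0], [0.245, -0.969, -0.0], [-0.0, 0.0, -1.0]]
force: [1.0, -1.0, -0.1]
opening: 0.019
grasp_force: 0.0
time_s: 1.98
position: [0.6031, 0.1885, 0.2041]
tcp_rot: [[0.969, 0.246, -0.001], [0.246, -0.969, -0.0], [-0.001, 0.0, -1.0]]
force: [0.8, 0.1, 0.2]
opening: 0.001
grasp_force: 0.0
1.975 [0.6031 0.1885 0.2041] q [ 7.2 30.8 81.  -0.  68.2 83. ] f [0.8 0.1 0.2] op 0.001 to mm [-0.1  0.5 79.1] R [[0.969, 0.246, -0.001], [0.246, -0.969, -0.0], [-0.001, 0.0, -1.0]]
```

```bash
python3 -m handwheel '[{"xyz":[0,0,25],"delta_rot":[0,0,0],"hand":1},{"xyz":[0,0,50],"delta_rot":[0,0,0],"hand":1},{"xyz":[0,0,65],"delta_rot":[0,0,0],"hand":1},{"xyz":[0,0,69],"delta_rot":[0,0,0],"hand":1},{"xyz":[0,0,69],"delta_rot":[0,0,0],"hand":1}]'
python3 - <<'E'
from h import *
import cv2
f=lambda im,u,v:cv2.resize(im[v-32:v+32,u-32:u+32],(384,384),interpolation=cv2.INTER_CUBIC)
cv2.imwrite("pics/c2.png",np.hstack([f(vision.capture("top"),240,239),f(vision.capture("side"),267,235)])[:,:,::-1])
to([.603,.188,.125])
E
```

```text
time_s: 2.6
position: [0.603, 0.1863, 0.1359]
tcp_rot: [[0.97, 0.245, 0.001], [0.245, -0.97, 0.0], [0.001, 0.0, -1.0]]
force: [0.2, -0.2, 0.9]
opening: 0.004
grasp_force: 0.0
2.7 [0.6035 0.1864 0.1366] q [ 7.  35.2 84.8  0.  59.9 82.9] f [-0.1  0.3 -0.1] op 0.005 to mm [-0.1 -1.6 11.6] R [[0.97, 0.245, 0.002], [0.245, -0.97, 0.0], [0.002, 0.0, -1.0]]
```

View pics/c2.png

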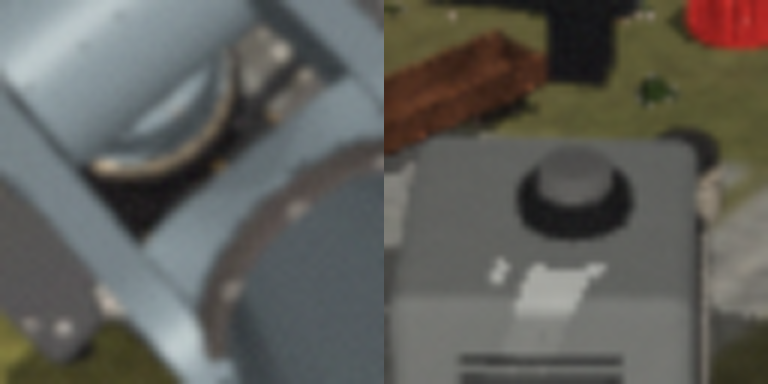

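```bash
python3 - <<'E'
from h import *
print(ray("side",(267.7,216.7),.128))
for z in(.128,.14,.15,.16):print(z,proj("side",[.6035,.1864,z]))
for z in(.09,.1,.11,.117,.125):print(z,ray("top",(239.8,238.1),z),ray("side",(266.8,230.6),z))
# extractor top corners in top view crop (118,305),(275,408),(160,590),(2,478) of lower-left cell
for c in((118,5),(275,108),(160,290),(2,178)):print(ray("top",(208+c[0]/4.69,207+c[1]/4.69),.095))
E
```

```text
[0.62098567 0.14599493]
0.128 [267.00519091 226.01223271]
0.14 [266.92700637 221.33471227]
0.15 [266.86125983 217.40131601]
0.16 [266.79496726 213.43525267]
0.09 [0.6078423  0.18739926] [0.6239677  0.14590429]
0.1 [0.60582699 0.18752657] [0.61635277 0.16151017]
0.11 [0.60381168 0.18765387] [0.60873785 0.17711605]
0.117 [0.60240096 0.18774299] [0.60340741 0.18804017]
0.125 [0.60078871 0.18784483] [0.59731547 0.20052487]
[0.6858452  0.15860055]
[0.58571791 0.11634526]
[0.5346249  0.22597467]
[0.63723296 0.26642186]
```

The fingertip's lower edge shows at side pixel (267.7,216.7), centred on the button but about 24 mm higher than I computed. I'll go down with a force check.

```bash
python3 -m handwheel '[{"xyz":[0,-1.5,4],"delta_rot":[0,0,0],"hand":1},{"xyz":[0,-1.5,8],"delta_rot":[0,0,0],"hand":1},{"xyz":[0,-1.5,12],"delta_rot":[0,0,0],"hand":1},{"xyz":[0,-1.5,14],"delta_rot":[0,0,0],"hand":1},{"xyz":[0,-1.5,14],"delta_rot":[0,0,0],"hand":1}]'
python3 - <<'E'
from h import *
import cv2
f=lambda im,u,v:cv2.resize(im[v-32:v+32,u-32:u+32],(384,384),interpolation=cv2.INTER_CUBIC)
cv2.imwrite("pics/c3.png",f(vision.capture("side"),267,225)[:,:,::-1])
to([.603,.188,.119])
E
```

```text
time_s: 3.32
position: [0.6022, 0.1879, 0.1212]
tcp_rot: [[0.969, 0.245, -0.001], [0.245, -0.969, -0.0], [-0.001, -0.0, -1.0]]
force: [-0.2, 0.3, 0.0]
opening: 0.008
grasp_force: 0.0
3.375 [0.6023 0.188  0.1214] q [ 7.2 36.3 85.4  0.  58.3 83. ] f [-0.2  0.3  0.2] op 0.004 to mm [0.7 0.2 2.4] R [[0.969, 0.245, -0.0], [0.245, -0.969, 0.0], [-0.0, -0.0, -1.0]]
```

View pics/c3.png

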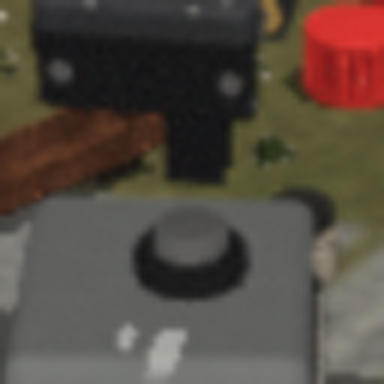

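The tip's lower edge is at about side (268,223). The button is still up and there is no force, so the tip is still above or behind it. I'll lower carefully and watch the force.

```bash
python3 -m handwheel '[{"xyz":[0,0,4],"delta_rot":[0,0,0],"hand":1},{"xyz":[0,0,8],"delta_rot":[0,0,0],"hand":1},{"xyz":[0,0,12],"delta_rot":[0,0,0],"hand":1},{"xyz":[0,0,14],"delta_rot":[0,0,0],"hand":1},{"xyz":[0,0,14],"delta_rot":[0,0,0],"hand":1}]'
python3 - <<'E'
from h import *
import cv2
f=lambda im,u,v:cv2.resize(im[v-32:v+32,u-32:u+32],(384,384),interpolation=cv2.INTER_CUBIC)
cv2.imwrite("pics/c4.png",f(vision.capture("side"),267,225)[:,:,::-1])
to([.603,.188,.119])
E
```

```text
time_s: 4.0
position: [0.6022, 0.188, 0.1073]
tcp_rot: [[0.969, 0.245, -0.0], [0.245, -0.969, -0.0], [-0.0, -0.0, -1.0]]
force: [1.0, 0.5, -0.1]
opening: 0.006
grasp_force: 0.0
4.05 [0.6023 0.188  0.1074] q [ 7.2 37.4 86.  -0.  56.6 83. ] f [ 0.1 -0.4  0.4] op 0.004 to mm [  0.7   0.2 -11.6] R [[0.969, 0.245, -0.0], [0.245, -0.969, -0.0], [-0.0, -0.0, -1.0]]
```

View pics/c4.png

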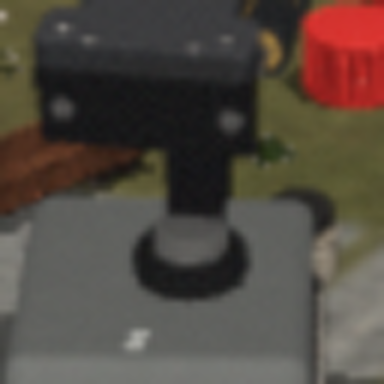

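```bash
python3 - <<'E'
import cv2
for n in("c3","c4"):
    im=cv2.imread(f"pics/{n}.png")
    print(n,[im[y,185:205].mean().round().astype(int) for y in range(150,275,6)])
E
```

```text
c3 [np.int64(22), np.int64(23), np.int64(23), np.int64(22), np.int64(24), np.int64(35), np.int64(58), np.int64(77), np.int64(89), np.int64(90), np.int64(80), np.int64(76), np.int64(78), np.int64(79), np.int64(80), np.int64(88), np.int64(93), np.int64(94), np.int64(91), np.int64(64), np.int64(35)]
c4 [np.int64(22), np.int64(23), np.int64(24), np.int64(23), np.int64(22), np.int64(22), np.int64(23), np.int64(23), np.int64(22), np.int64(22), np.int64(26), np.int64(53), np.int64(76), np.int64(79), np.int64(81), np.int64(88), np.int64(94), np.int64(94), np.int64(91), np.int64(64), np.int64(34)]
```

The finger hides the button's back edge (row 207 of the crop, now covered down to 215), so the tip is above the button with a small gap left.

```bash
python3 -m handwheel '[{"xyz":[0,0,1],"delta_rot":[0,0,0],"hand":1},{"xyz":[0,0,2],"delta_rot":[0,0,0],"hand":1},{"xyz":[0,0,3],"delta_rot":[0,0,0],"hand":1},{"xyz":[0,0,4],"delta_rot":[0,0,0],"hand":1},{"xyz":[0,0,4],"delta_rot":[0,0,0],"hand":1}]' | grep -E "pos|force"
python3 -m handwheel '[{"xyz":[0,0,1],"delta_rot":[0,0,0],"hand":1},{"xyz":[0,0,2],"delta_rot":[0,0,0],"hand":1},{"xyz":[0,0,3],"delta_rot":[0,0,0],"hand":1},{"xyz":[0,0,4],"delta_rot":[0,0,0],"hand":1},{"xyz":[0,0,4],"delta_rot":[0,0,0],"hand":1}]'| grep -E "pos|force"
```

```text
position: [0.6023, 0.188, 0.1034]
force: [-0.1, -0.5, -0.0]
grasp_force: 0.0
position: [0.6023, 0.188, 0.0996]
force: [-0.3, -0.4, 0.9]
grasp_force: 0.0
```

```bash
python3 -m handwheel '[{"xyz":[0,0,1],"delta_rot":[0,0,0],"hand":1},{"xyz":[0,0,2],"delta_rot":[0,0,0],"hand":1},{"xyz":[0,0,3],"delta_rot":[0,0,0],"hand":1},{"xyz":[0,0,3],"delta_rot":[0,0,0],"hand":1},{"xyz":[0,0,3],"delta_rot":[0,0,0],"hand":1}]' | grep -E "pos|force"
```

```text
position: [0.6024, 0.188, 0.0967]
force: [-1.1, -0.1, 2.5]
grasp_force: 1.4
```

```bash
python3 -m handwheel '[{"xyz":[0,0,1],"delta_rot":[0,0,0],"hand":1},{"xyz":[0,0,2],"delta_rot":[0,0,0],"hand":1},{"xyz":[0,0,3],"delta_rot":[0,0,0],"hand":1},{"xyz":[0,0,3],"delta_rot":[0,0,0],"hand":1},{"xyz":[0,0,3],"delta_rot":[0,0,0],"hand":1}]' | grep -E "pos|force"
python3 -m handwheel '[{"xyz":[0,0,1],"delta_rot":[0,0,0],"hand":1},{"xyz":[0,0,2],"delta_rot":[0,0,0],"hand":1},{"xyz":[0,0,2],"delta_rot":[0,0,0],"hand":1},{"xyz":[0,0,2],"delta_rot":[0,0,0],"hand":1},{"xyz":[0,0,2],"delta_rot":[0,0,0],"hand":1}]' | grep -E "pos|force"
```

```text
position: [0.6024, 0.188, 0.0937]
force: [-1.2, -0.3, 4.9]
grasp_force: 2.3
position: [0.6024, 0.188, 0.0933]
force: [-3.4, -1.4, 12.1]
grasp_force: 6.4
```

The button bottomed out: it travelled 6 mm, then the reading stalled at 12 N. I'll release it, raise and open, then go above the cap.

```bash
python3 -m handwheel '[{"xyz":[0,0,-20],"delta_rot":[0,0,0],"hand":1},{"xyz":[0,0,-50],"delta_rot":[0,0,0],"hand":1},{"xyz":[0,0,-80],"delta_rot":[0,0,0],"hand":-1},{"xyz":[0,0,-105],"delta_rot":[0,0,0],"hand":-1},{"xyz":[0,0,-105],"delta_rot":[0,0,0],"hand":-1}]' | grep -E "pos|force"
python3 -m handwheel '[{"xyz":[-22,50,0],"delta_rot":[0,0,0],"hand":-1},{"xyz":[-44,100,0],"delta_rot":[0,0,0],"hand":-1},{"xyz":[-66,150,0],"delta_rot":[0,0,0],"hand":-1},{"xyz":[-88,200,0],"delta_rot":[0,0,0],"hand":-1},{"xyz":[-110,250,0],"delta_rot":[0,0,0],"hand":-1}]' | grep -E "pos|force"
python3 -m handwheel '[{"xyz":[-22,50,0],"delta_rot":[0,0,0],"hand":-1},{"xyz":[-46,101,0],"delta_rot":[0,0,0],"hand":-1},{"xyz":[-46,101,0],"delta_rot":[0,0,0],"hand":-1},{"xyz":[-46,101,0],"delta_rot":[0,0,0],"hand":-1},{"xyz":[-46,101,0],"delta_rot":[0,0,0],"hand":-1}]' | grep -E "pos|force|open"
python3 - <<'E'
from h import *
import cv2
f=lambda im,u,v:cv2.resize(im[v-32:v+32,u-32:u+32],(384,384),interpolation=cv2.INTER_CUBIC)
s=vision.capture("side")
cv2.imwrite("pics/c5.png",np.hstack([f(s,346,160),f(s,267,235)])[:,:,::-1])
to([.537,-.191,.132])
E
```

```text
position: [0.6038, 0.1882, 0.1979]
force: [-0.1, -0.4, -0.1]
grasp_force: 0.0
position: [0.5556, -0.0827, 0.1945]
force: [-0.6, -0.3, -0.3]
grasp_force: 0.0
position: [0.5369, -0.1889, 0.1958]
force: [-0.3, -0.5, 0.3]
opening: 0.998
grasp_force: 0.0
9.1 [ 0.5371 -0.1889  0.196 ] q [-30.6  26.5  90.7   0.   62.8  45.1] f [-0.3 -0.2  0.4] op 1.0 to mm [-0.6  2.1 64. ] R [[0.969, 0.247, -0.001], [0.247, -0.969, 0.001], [-0.001, -0.001, -1.0]]
```

View pics/c5.png

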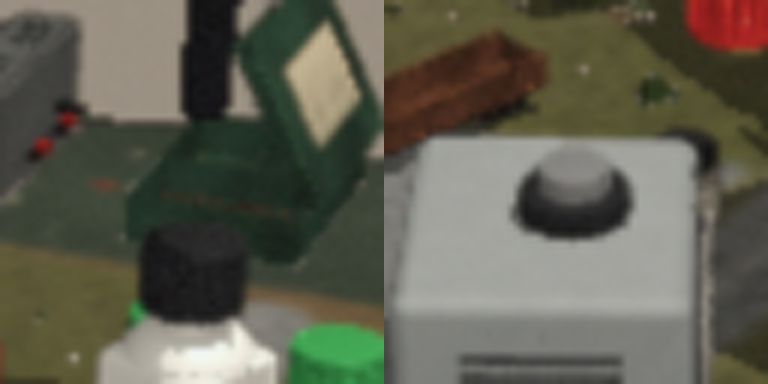

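The right half shows the extractor button back up at full height. In the left half the cap top is at about crop (195,240) and the near finger's tip bottom is at (207,117), which is side (348.5,147.5). Now the finger's height from that.

```bash
python3 - <<'E'
from h import *
for o in(-.05,.0,.045,.05,.058):
  for z in(.17,.188,.20,.21): print(o,z,np.round(proj("side",[.537-.247*o,-.189+.969*o,z]),1))
E
```

```text
-0.05 0.17 [348.  150.1]
-0.05 0.188 [348.4 144.1]
-0.05 0.2 [348.6 140.1]
-0.05 0.21 [348.9 136.7]
0.0 0.17 [347.  156.5]
0.0 0.188 [347.4 150.4]
0.0 0.2 [347.7 146.2]
0.0 0.21 [347.9 142.8]
0.045 0.17 [346.1 162.6]
0.045 0.188 [346.5 156.3]
0.045 0.2 [346.8 152.1]
0.045 0.21 [347.  148.6]
0.05 0.17 [346.  163.3]
0.05 0.188 [346.4 157. ]
0.05 0.2 [346.7 152.8]
0.05 0.21 [346.9 149.2]
0.058 0.17 [345.8 164.4]
0.058 0.188 [346.2 158.1]
0.058 0.2 [346.5 153.9]
0.058 0.21 [346.7 150.3]
```

Fingertips are about 18 mm above the reported TCP, which agrees with where the button made contact. So for tips at z≈0.105 I need reported z≈0.088. I'll lower the open jaws around the cap and check the centring.

```bash
python3 -m handwheel '[{"xyz":[1,2,25],"delta_rot":[0,0,0],"hand":-1},{"xyz":[1,2,50],"delta_rot":[0,0,0],"hand":-1},{"xyz":[1,2,75],"delta_rot":[0,0,0],"hand":-1},{"xyz":[1,2,95],"delta_rot":[0,0,0],"hand":-1},{"xyz":[1,2,98],"delta_rot":[0,0,0],"hand":-1}]' | grep -E "pos|force"
python3 -m handwheel '[{"xyz":[0,0,3],"delta_rot":[0,0,0],"hand":-1},{"xyz":[0,0,6],"delta_rot":[0,0,0],"hand":-1},{"xyz":[0,0,9],"delta_rot":[0,0,0],"hand":-1},{"xyz":[0,0,9],"delta_rot":[0,0,0],"hand":-1},{"xyz":[0,0,9],"delta_rot":[0,0,0],"hand":-1}]' | grep -E "pos|force"
python3 - <<'E'
from h import *
import cv2
f=lambda im,u,v:cv2.resize(im[v-32:v+32,u-32:u+32],(384,384),interpolation=cv2.INTER_CUBIC)
cv2.imwrite("pics/c6.png",np.hstack([f(vision.capture("side"),346,170),f(vision.capture("top"),373,180)])[:,:,::-1])
to([.537,-.191,.088])
E
```

```text
position: [0.5379, -0.1904, 0.0973]
force: [-0.6, -0.2, 0.9]
grasp_force: 0.0
position: [0.5387, -0.1924, 0.0897]
force: [-1.1, -0.6, -0.6]
grasp_force: 0.0
10.45 [ 0.5387 -0.1924  0.0897] q [-30.8  35.1  95.6   0.   49.3  45. ] f [-0.2 -0.6  0.3] op 0.998 to mm [-1.3 -1.7  1.7] R [[0.969, 0.245, 0.0], [0.245, -0.969, -0.0], [0.0, 0.0, -1.0]]
```

View pics/c6.png

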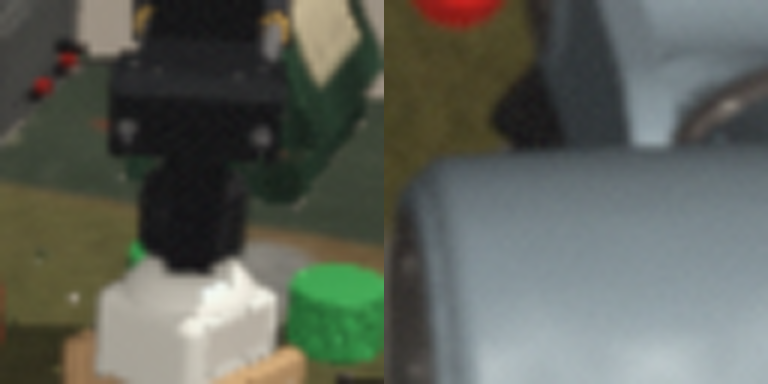

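```bash
python3 - <<'E'
import cv2,numpy as np
g=cv2.imread("pics/c6.png")[:,:384].max(2).astype(int)
for y in (160,166,172,180,200,220,240,250,256,260,264,268,272,276):
    r=g[y,120:260:4]; print(y,' '.join(map(str,r)))
E
```

```text
160 59 56 51 48 49 52 51 48 47 47 42 33 24 20 22 23 23 24 24 24 24 24 25 25 26 26 27 28 30 31 29 29 31 32 35
166 69 62 53 49 50 53 53 51 48 44 36 28 22 20 22 23 24 25 23 22 24 24 23 22 22 23 25 33 40 43 42 43 46 46 44
172 74 68 53 50 51 50 47 40 32 27 26 23 24 24 22 23 24 24 22 22 23 21 20 22 20 20 25 29 35 42 44 43 45 44 43
180 78 76 64 59 56 52 39 28 27 24 23 23 25 25 23 23 24 24 22 23 26 23 21 22 22 23 26 31 37 41 43 43 44 42 41
200 77 76 75 72 60 42 33 27 25 25 25 26 26 25 24 24 24 24 23 23 24 25 25 24 22 24 30 34 34 31 31 40 50 60 65
220 95 96 97 96 78 50 32 25 26 26 27 28 26 24 24 24 23 22 22 22 22 22 22 24 26 29 32 31 29 27 31 44 59 67 69
240 91 90 90 99 88 57 33 23 24 22 22 24 25 26 26 24 22 22 23 24 24 23 24 25 30 33 32 30 29 32 45 72 99 112 115
250 90 94 105 131 139 119 86 54 39 33 29 26 23 23 24 24 26 26 24 23 24 25 25 25 28 32 33 33 36 45 67 98 121 131 132
256 89 87 95 116 136 143 130 106 88 74 56 40 27 23 26 25 24 24 24 25 25 23 24 26 31 42 56 73 86 90 100 115 127 133 135
260 88 81 82 101 124 135 136 131 130 120 94 63 36 26 25 23 23 23 22 23 24 22 25 34 48 70 91 121 142 142 132 125 131 134 136
264 87 81 82 100 124 137 144 150 151 146 122 87 49 26 24 21 21 23 22 20 20 22 38 63 92 118 132 156 181 193 171 142 134 133 135
268 87 88 95 114 134 146 154 156 158 157 140 110 75 48 41 37 38 41 40 36 31 34 57 90 129 155 159 174 201 225 209 172 146 134 131
272 91 100 113 130 144 154 157 158 160 161 149 127 104 84 76 71 72 74 75 69 59 58 75 102 137 161 163 178 206 231 232 203 166 138 127
276 96 112 131 145 155 159 162 163 165 166 160 151 141 132 128 125 125 126 126 123 119 118 125 138 157 169 170 183 209 235 242 225 197 159 131
```

Finger centre is at crop 188 against the cap's 191.5, with an expected parallax of about −5, so it is centred within about 1 mm. I'll go 3 mm lower and close.

```bash
python3 -m handwheel '[{"xyz":[0,0,3],"delta_rot":[0,0,0],"hand":-1},{"xyz":[0,0,3],"delta_rot":[0,0,0],"hand":1},{"xyz":[0,0,3],"delta_rot":[0,0,0],"hand":1},{"xyz":[0,0,3],"delta_rot":[0,0,0],"hand":1},{"xyz":[0,0,3],"delta_rot":[0,0,0],"hand":1}]'
python3 -m handwheel '[{"xyz":[0,0,0],"delta_rot":[0,0,0],"hand":1},{"xyz":[0,0,0],"delta_rot":[0,0,0],"hand":1},{"xyz":[0,0,0],"delta_rot":[0,0,0],"hand":1},{"xyz":[0,0,0],"delta_rot":[0,0,0],"hand":1},{"xyz":[0,0,0],"delta_rot":[0,0,0],"hand":1}]'
```

```text
time_s: 11.08
position: [0.5387, -0.1923, 0.0866]
tcp_rot: [[0.969, 0.245, 0.0], [0.245, -0.969, -0.0], [0.0, 0.0, -1.0]]
force: [-0.1, 0.1, -0.3]
opening: 0.633
grasp_force: 0.1
time_s: 11.7
position: [0.5392, -0.1933, 0.0868]
tcp_rot: [[0.969, 0.245, 0.001], [0.245, -0.969, -0.002], [0.001, 0.002, -1.0]]
force: [0.3, -5.8, -0.3]
opening: 0.572
grasp_force: 30.0
```

```bash
python3 -m handwheel '[{"xyz":[0,1,2],"delta_rot":[0,0,0],"hand":1},{"xyz":[0,1,4],"delta_rot":[0,0,0],"hand":1},{"xyz":[0,1,7],"delta_rot":[0,0,0],"hand":1},{"xyz":[0,1,9],"delta_rot":[0,0,0],"hand":1},{"xyz":[0,1,9],"delta_rot":[0,0,0],"hand":1}]'
python3 -m handwheel '[{"xyz":[0,0,1],"delta_rot":[0,0,0],"hand":1},{"xyz":[0,0,2],"delta_rot":[0,0,0],"hand":1},{"xyz":[0,0,2],"delta_rot":[0,0,0],"hand":1},{"xyz":[0,0,2],"delta_rot":[0,0,0],"hand":1},{"xyz":[0,0,2],"delta_rot":[0,0,0],"hand":1}]'
```

```text
time_s: 12.32
position: [0.5393, -0.1933, 0.0794]
tcp_rot: [[0.969, 0.245, 0.001], [0.245, -0.969, -0.001], [0.001, 0.001, -1.0]]
force: [-1.5, -2.0, 10.9]
opening: 0.57
grasp_force: 30.0
time_s: 12.95
position: [0.5393, -0.1933, 0.0785]
tcp_rot: [[0.969, 0.245, 0.002], [0.245, -0.969, -0.001], [0.001, 0.001, -1.0]]
force: [-4.1, -1.1, 17.8]
opening: 0.569
grasp_force: 30.0
```

```bash
python3 -m handwheel '[{"xyz":[0,0,0],"delta_rot":[0,0,-0.12],"hand":1},{"xyz":[0,0,0],"delta_rot":[0,0,-0.24],"hand":1},{"xyz":[0,0,0],"delta_rot":[0,0,-0.36],"hand":1},{"xyz":[0,0,0],"delta_rot":[0,0,-0.48],"hand":1},{"xyz":[0,0,0],"delta_rot":[0,0,-0.6],"hand":1}]'
python3 -c "
from h import *
s=bot.read_state();print(s['moment'])"
```

```text
time_s: 13.58
position: [0.5402, -0.1951, 0.0785]
tcp_rot: [[0.659, 0.752, 0.004], [0.752, -0.659, -0.004], [-0.0, 0.005, -1.0]]
force: [-2.1, -5.2, 14.1]
opening: 0.567
grasp_force: 30.0
[-0.86889943  0.42810783 -0.13924872]
```

```bash
python3 -m handwheel '[{"xyz":[-0.7,0.7,0.5],"delta_rot":[0,0,-0.12],"hand":1},{"xyz":[-0.7,0.7,0.5],"delta_rot":[0,0,-0.24],"hand":1},{"xyz":[-0.7,0.7,0.5],"delta_rot":[0,0,-0.36],"hand":1},{"xyz":[-0.7,0.7,0.5],"delta_rot":[0,0,-0.48],"hand":1},{"xyz":[-0.7,0.7,0.5],"delta_rot":[0,0,-0.6],"hand":1}]'
python3 -m handwheel '[{"xyz":[0,0,0.3],"delta_rot":[0,0,-0.12],"hand":1},{"xyz":[0,0,0.3],"delta_rot":[0,0,-0.24],"hand":1},{"xyz":[0,0,0.3],"delta_rot":[0,0,-0.36],"hand":1},{"xyz":[0,0,0.3],"delta_rot":[0,0,-0.43],"hand":1},{"xyz":[0,0,0.3],"delta_rot":[0,0,-0.43],"hand":1}]'
python3 -c "
from h import *
s=bot.read_state();print(s['moment'])"
```

```text
time_s: 14.2
position: [0.5412, -0.1962, 0.0785]
tcp_rot: [[0.119, 0.993, 0.006], [0.993, -0.119, -0.004], [-0.003, 0.006, -1.0]]
force: [-1.6, -2.8, 16.7]
opening: 0.57
grasp_force: 30.0
time_s: 14.82
position: [0.5422, -0.1959, 0.0785]
tcp_rot: [[-0.302, 0.953, 0.008], [0.953, 0.302, -0.004], [-0.006, 0.006, -1.0]]
force: [-0.6, -3.4, 16.9]
opening: 0.575
grasp_force: 30.0
[-0.40234485 -0.03295551  0.0322994 ]
```

The tool has turned 93° with the push held. Lifting gently to test whether the cap is free.

```bash
python3 -m handwheel '[{"xyz":[0,0,-4],"delta_rot":[0,0,0],"hand":1},{"xyz":[0,0,-8],"delta_rot":[0,0,0],"hand":1},{"xyz":[0,0,-12],"delta_rot":[0,0,0],"hand":1},{"xyz":[0,0,-15],"delta_rot":[0,0,0],"hand":1},{"xyz":[0,0,-15],"delta_rot":[0,0,0],"hand":1}]'
```

```text
time_s: 15.45
position: [0.5418, -0.1959, 0.0906]
tcp_rot: [[-0.302, 0.953, 0.006], [0.953, 0.302, -0.003], [-0.005, 0.005, -1.0]]
force: [3.5, -5.9, -0.7]
opening: 0.568
grasp_force: 30.0
```

```bash
python3 -m handwheel '[{"xyz":[0,0,-3],"delta_rot":[0,0,0],"hand":1},{"xyz":[0,0,-7],"delta_rot":[0,0,0],"hand":1},{"xyz":[0,0,-11],"delta_rot":[0,0,0],"hand":1},{"xyz":[0,0,-15],"delta_rot":[0,0,0],"hand":1},{"xyz":[0,0,-18],"delta_rot":[0,0,0],"hand":1}]'
```

```text
time_s: 16.08
position: [0.5387, -0.1932, 0.1076]
tcp_rot: [[-0.301, 0.953, -0.001], [0.953, 0.302, 0.002], [0.003, -0.0, -1.0]]
force: [-0.2, 0.2, -0.1]
opening: 0.575
grasp_force: 30.0
```

```bash
python3 -m handwheel '[{"xyz":[0,0,-15],"delta_rot":[0,0,0],"hand":1},{"xyz":[0,0,-30],"delta_rot":[0,0,0],"hand":1},{"xyz":[0,0,-45],"delta_rot":[0,0,0],"hand":1},{"xyz":[0,0,-60],"delta_rot":[0,0,0],"hand":1},{"xyz":[0,0,-70],"delta_rot":[0,0,0],"hand":1}]' | grep pos
python3 -m handwheel '[{"xyz":[0,0,0],"delta_rot":[0,0,0],"hand":1},{"xyz":[0,0,0],"delta_rot":[0,0,0],"hand":1},{"xyz":[0,0,0],"delta_rot":[0,0,0],"hand":1},{"xyz":[0,0,0],"delta_rot":[0,0,0],"hand":1},{"xyz":[0,0,0],"delta_rot":[0,0,0],"hand":1}]'
python3 - <<'E'
from h import *
import cv2
im=vision.capture("side");v=im[90:240,226:426]
cv2.imwrite("pics/c7.png",np.clip(cv2.resize(v,(800,600),interpolation=cv2.INTER_CUBIC)[:,:,::-1].astype(float)*1.6,0,255))
print(np.abs(bot.read_state()['qvel']).max())
E
```

```text
position: [0.5393, -0.1943, 0.1792]
time_s: 17.32
position: [0.5388, -0.1941, 0.1774]
tcp_rot: [[-0.302, 0.953, -0.001], [0.953, 0.302, 0.0], [0.001, -0.0, -1.0]]
force: [0.3, 0.7, -0.5]
opening: 0.569
grasp_force: 30.0
0.1550175849049222[ WARN:0@0.581] global loadsave.cpp:1063 imwrite_ Unsupported depth image for selected encoder is fallbacked to CV_8U.
```

View pics/c7.png

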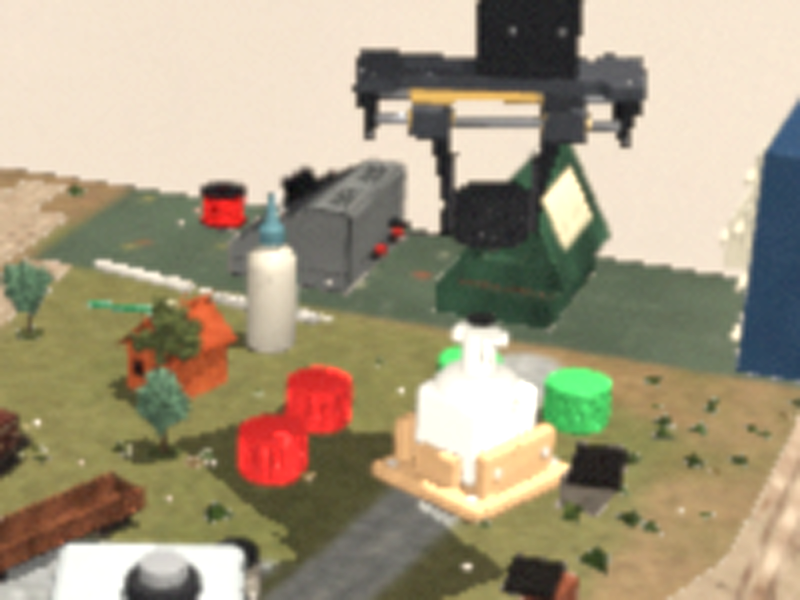

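The picture shows the cap held level at about (490,212), roughly 58 mm clear of the bare neck at (482,320). The stand, extractor and look-alikes are undisturbed. Handing in.

```bash
python3 -c "
from rig import workorder
print(workorder.hand_in())"
```

```text
the job is handed in; nothing more can be done
None
```

The job is handed in: the extractor button was pressed fully down and came back up, then the cap was pushed down, turned about 93° anticlockwise and lifted off, and it is held level about 6 cm above the open bottle.

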